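# Open the low parts canister at the assembly bench

## Task

Open the low, wide parts canister so that its bolts can be reached: unscrew its cap anticlockwise until the thread lets go, lift it off, and set it down gently, right way up, in the shallow grey tray, letting go only when it is down. Leave the tall, narrow canister shut and untouched.

Things in the scene. Friction and masses are not known exactly. Their poses are not given: they have to be found in the camera images.
- cap: Black screw cap of the low canister, 62 mm across, 22 mm high, with a grip bar on top 50 (cap's x) x 14 (y) x 30 mm high. Origin: centre of its lower rim, z up. Screwed on: rim 57 mm, bar top 109 mm above the bench. Unscrews anticlockwise from above (yaw grows), easily, without climbing; lets go after 0.8 to 1.2 rad, so turn it 1.25 to 1.5 (dead stop past 2.2), then lift straight up 20 mm.
- canister: Low, wide aluminium parts canister, fixed to the bench: base plate 96 x 96 x 6 mm, round body 84 mm across, shoulder 56 mm high, then a threaded neck 40 mm across, rim 75 mm above the bench. Origin: centre of its underside, z up along the neck. It, the tall canister and the tray swap among three places.
- tray: Shallow open tray of grey plastic, empty, loose on the bench, 0.6 kg: 150 (x) x 110 (y) mm outside, 20 mm high, walls and floor 4 mm thick. Origin: centre of its underside, z up.
- tall_canister: Tall, narrow canister of the same make, fixed and shut with a like cap that does not come off: body 68 mm across, base plate 84 x 84 mm, top of its bar 143 mm above the bench. Not to be touched. Origin: centre of its underside. A tape core (88 mm across, 48 high) stands on its far side and a loose disc lid (54 across) on its near side.
Mind the look-alikes: they are no part of the job. What is shaped like the cap but turquoise is not meant. What is shaped like the canister but blue is not meant.

How it is judged (in metres and radians):
On the way, in this order (a step that is already met when the one before it is completed fails the run):
1. the cap is unscrewed and held clear above the canister's neck (z of cap in the frame of canister above 0.08 m and contact force between the fingers and cap above 0.5 N), for 0.1 s.
2. the cap is lowered into the tray while still held (its rim within 20 mm of the tray's floor) (z of cap in the frame of tray below 0.024 m and horizontal distance between cap and tray below 0.06 m and contact force between the fingers and cap above 0.5 N), for 0.1 s.
At the end, for the whole second after the job is handed in: The cap lies at rest, right way up (within 10 degrees), flat on the floor of the tray: its lower rim less than 12 mm above the tray's underside, its centre within 55 mm along and 35 mm across of the tray's centre. The tray is still down on the bench. The cap is let go (z of cap in the frame of tray below 0.012 m and x of cap in the frame of tray between -0.055 and 0.055 m and y of cap in the frame of tray between -0.035 and 0.035 m and angle between cap's own z axis and vertical below 0.17 rad and height (world z) of tray below 0.01 m and linear speed of cap below 0.03 m/s); the robot touches nothing.
It fails at once if the tall canister is pressed with more than 5 N by the robot (contact force between any of the fingers, the arm and tall_canister above 5 N).
It also fails if it takes over 45 s, if anything falls off the work surface, if the arm or the gripper's body presses on something with over 40 N, if the wrist force passes 120 N, or if a joint passes its speed limit or range.

## Robot

A 6-joint arm with a two-finger parallel gripper is mounted at the origin on the work surface. World frame = base frame: x ahead of the robot, y to its left, z up, the work surface at z = 0. Lengths are in m, angles in degrees, forces in N, time in s.
With the tool pointing down it reaches from about 0.325 to 0.9 m from the base axis. Payload 6.1 kg.
Tool frame: the origin (TCP) lies at the very end of the fingers, on their centre line; the grasp point (between the pads) lies 19 mm behind it (grip_point_offset is the distance from the TCP to the grasp point, in m); y points along the fingers, z is the direction in which the jaws open and shut, and the axes are right-handed (so a half turn about y gives the same grasp; the last joint's range is limited). The gripper opens to 85 mm and grips with 20 to 120 N. Pads are 22 mm wide; open, the fingers measure 114 mm over their backs; the gripper's body (76 mm by 85 mm) begins 54 mm behind the grasp point. The pads swing forward as they close: fully open they stand 13 mm farther back than shut.
Start: joints at [-72.657, 12.628, 87.462, -0, 79.91, -7.225], TCP at [0.26, -0.568, 0.231] pointing down, gripper open.
Joint ranges: [-170.65, 170.65], [-52.31, 119.04], [5.05, 147.46], [-71.25, 251.25], [11.57, 151.72], [-153.62, 153.62]. Speed limits (degrees/s): [147.25, 147.25, 172.46, 180, 180, 180].

## Interface

Orientations are given as a 3x3 rotation matrix whose columns are the frame's x, y, z axes.
In Python, from station import state, get_image, sign_off, grip_point_offset gives the robot as it stands.
- The arm moves only by the tool send_rows, never from a script. Its argument "increments" is a list of rows, each a list of 3 entries, a list of its own where there are three numbers: the shift along the tool's x, y, z in m, then the turn about the tool's y in rad, then the closure in counts, from 0 (fully open) to 255 (shut). A call has 1 to 20 rows; each row shifts and turns the commanded pose from where the row before left it, along the tool's axes as they then stand; what a row does not reach is not made up. A row lasts 1/10 s, in which the tool goes at most 50 mm and 8.59 degrees, less where a joint would pass 70% of its speed; a pose out of reach is approached as far as the arm can. A call is refused whole if a number of a shift passes 0.05 or a number of a turn 0.15, either way. A call with a gripper value outside its range is refused whole. The fingers move at their own pace and stop on an object; the grip force is fixed at half the most. Time passes only in rows, so rows that do not move let the fingers close. It gives the time, the measured TCP pose, the force and the opening at its end, in the units of the state.
- state(): the state, without advancing time (a new reading comes with each control period).
- get_image(name): name is "scene" or "top" or "wrist"; returns a dict with "image" (420x560x3 uint8, red, green, blue), "range_z" (420x560 float32, m along the optical axis (not along the pixel's ray), 0 where there is no reading), "fx", "fy", "cx", "cy" (pixels), "origin" and "orientation" of the camera in the world. Camera axes: x right, y up, looking along -z (the intrinsics and any distortion apply to the point x, -y, -z); pixel columns grow to the right and rows downward; lengths in m; the calibration is good to about 2 mm. A picture is of the moment at which its call begins.
- sign_off(): hands the job in, once; it reports no verdict.
The state is a dict: "t": time; "qpos": joint angles; "qd": joint speeds; "joint_torque": joint torques, N m; "tcp_pos": TCP position; "tool_rot": TCP orientation; "wrist_force": force on the tool from outside, world axes, zero at the start; "torque": the same for the moment, N m; "grip_width": finger opening in m.
Only numpy, scipy, OpenCV 4.12 (cv2) and the standard library are available. Lean on these libraries where they do the work, as an engineer would, in place of code of your own. Each camera call takes 0.05 s, during which the arm holds its last target.

## Working session

There is one attempt and no reset: what is moved stays moved. The work goes in short steps, Python scripts to look and compute and a tool call to move; the robot and the scene stay as the last step left them, time stands still between calls to the robot, and variables do not carry over. Pictures are saved under pics/ and viewed, and the job is handed in when it is done.

Besides the shell and the picture viewer there is one more tool, called after "Request:" as name([rows], argument=value, ...), one row to a line, values as JSON. send_rows: Moves the arm, as the interface text tells. Its arguments: {"type":"object","properties":{"increments":{"type":"array"}},"required":["increments"]}

```bash
mkdir -p pics; ls; python3 - <<'E'
from station import state,get_image,grip_point_offset
import cv2,numpy as np,pickle
print(state(),grip_point_offset)
for n in ["scene","top"]:
    d=get_image(n); pickle.dump(d,open(f'{n}.pkl','wb'))
    cv2.imwrite(f'pics/{n}0.png',d['image'][:,:,::-1])
    print(n,{k:d[k] for k in d if k not in('image','range_z')})
E
```

```text
pics
{'t': 0.0, 'qpos': array([-7.26557060e+01,  1.26731443e+01,  8.75260590e+01, -8.16891660e-04,
        7.99097594e+01, -7.22317579e+00]), 'qd': array([ 0.03998622, -0.00652679, -0.02015482,  0.02043575,  0.00985943,
        0.03435646]), 'joint_torque': array([ 8.26063188e-04, -4.96898961e+01, -3.89393699e+01, -7.33616253e-05,
        1.12029575e-02,  9.41077531e-06]), 'tcp_pos': array([ 0.25968237, -0.56783677,  0.2302192 ]), 'tool_rot': array([[-9.09471331e-01, -5.80337220e-04,  4.15766233e-01],
       [-4.15766577e-01,  1.81110157e-03, -9.09469556e-01],
       [-2.25195843e-04, -9.99998192e-01, -1.88842977e-03]]), 'wrist_force': array([-0.66100284, -0.13409656, -0.64698812]), 'torque': array([ 0.00975479, -0.02541461,  0.00495362]), 'grip_width': 0.08523826418491776} 0.0187
scene {'fx': 431.49851766625574, 'fy': 431.49851766625574, 'cx': 280.27655837449527, 'cy': 206.35574123900938, 'origin': array([0.95144276, 0.39134551, 0.55242557]), 'orientation': array([[-0.64190842, -0.49647225,  0.5843534 ],
       [ 0.76676361, -0.42078904,  0.48477846],
       [ 0.00521045,  0.75924429,  0.65078488]])}
top {'fx': 455.34536171782474, 'fy': 455.34536171782474, 'cx': 276.8095949713487, 'cy': 211.58705562036175, 'origin': array([ 0.3951111 , -0.00257522,  0.83735132]), 'orientation': array([[ 0.00312924,  0.99067847, -0.13618507],
       [-0.9994733 , -0.00130046, -0.0324259 ],
       [-0.03230075,  0.13621481,  0.99015261]])}
```

View pics/scene0.png

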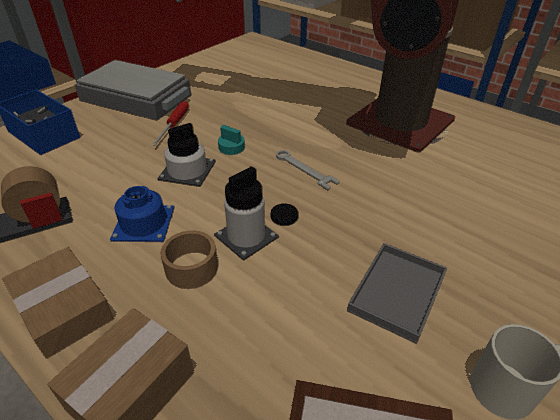

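View pics/top0.png

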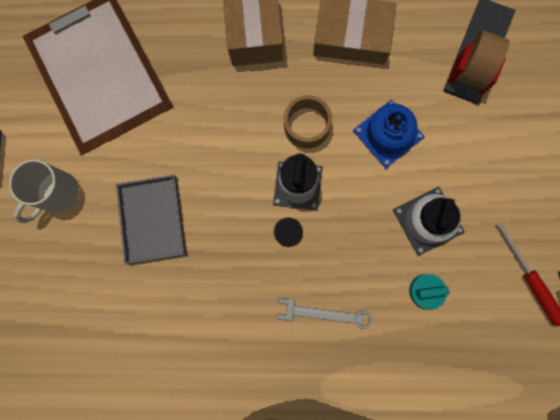

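Candidates, top view: the white/aluminium body with a black cap at (430,218) is low and wide. The one at (298,182) is tall and narrow, with the tape core at (307,122) and the disc at (288,232) beside it. The blue one at (390,130) and the turquoise cap at (430,292) are look-alikes. The one at (430,218) fits; next I confirm it with heights and a crop.

```bash
cat > h.py <<'E'
import numpy as np,cv2,pickle
def pts(d):
    z=d['range_z'];v,u=np.mgrid[0:z.shape[0],0:z.shape[1]]
    p=np.stack([(u-d['cx'])/d['fx']*z,-(v-d['cy'])/d['fy']*z,-z],-1)
    w=p@d['orientation'].T+d['origin']; w[z<=0]=np.nan
    return w
def cast(d,u,v,h):
    r=d['orientation']@np.array([(u-d['cx'])/d['fx'],-(v-d['cy'])/d['fy'],-1.0])
    o=d['origin']; return o+r*(h-o[2])/r[2]
E
python3 - <<'E'
from h import *
d={n:pickle.load(open(n+'.pkl','rb')) for n in('top','scene')}
im=d['top']['image']
a=cv2.resize(im[165:265,380:480],(400,400),interpolation=cv2.INTER_CUBIC); 
b=cv2.resize(d['scene']['image'][110:190,140:240],(500,400),interpolation=cv2.INTER_CUBIC)
cv2.imwrite('pics/crop0.png',np.hstack([a[:300],b[:300]])[:,:,::-1] if 0 else cv2.resize(np.hstack([a,b]),(800,355))[:,:,::-1])
for n in d:
    w=pts(d[n]); D=d[n]
    for nm,(x0,x1,y0,y1) in dict(low=(390,470,180,260),tall=(265,330,145,215)).items() if n=='top' else dict(low=(150,222,118,188),tall=(205,285,160,260)).items():
        q=w[y0:y1,x0:x1]; print(n,nm,'max z',np.nanpercentile(q[...,2],[50,95,99,100]))
    # bar top of low
    zc=0.109
    m=(w[...,2]>0.098)&(w[...,2]<0.12)&(w[...,1]<-0.15)&(w[...,0]>0.3)&(w[...,0]<.6)&(w[...,1]>-0.45)
    m=m.astype('u1')
    c,_=cv2.findContours(m,cv2.RETR_EXTERNAL,cv2.CHAIN_APPROX_NONE)
    for k in c:
        if cv2.contourArea(k)<20: continue
        P=np.array([cast(D,*p[0],zc)[:2] for p in k])
        print(n,'bar',k[:,0].min(0),k[:,0].max(0),w[m>0][:,2].mean(),cv2.minAreaRect((P*1000).astype('f4')))
    # tray: rim dark
    g=D['image'].astype(int)
    x0,x1,y0,y1=(105,200,165,275) if n=='top' else (340,455,235,345)
    # neutral dark grey
    hsv=cv2.cvtColor(D['image'],cv2.COLOR_RGB2HSV)
    m=np.zeros(hsv.shape[:2],'u1'); s=(hsv[...,1]<60)&(hsv[...,2]<130); m[y0:y1,x0:x1]=s[y0:y1,x0:x1]
    m=cv2.morphologyEx(m,cv2.MORPH_OPEN,np.ones((3,3)))
    c,_=cv2.findContours(m,cv2.RETR_EXTERNAL,cv2.CHAIN_APPROX_NONE); k=max(c,key=cv2.contourArea)
    print(n,'tray',k[:,0].min(0),k[:,0].max(0))
    for zc in(0.02,0.0):
        P=np.array([cast(D,*p[0],zc)[:2] for p in k]); print(zc,cv2.minAreaRect((P*1000).astype('f4')))
    q=w[y0:y1,x0:x1];mm=(q[...,2]>0.014)&(q[...,2]<0.03)
    print('depth rim',q[mm].mean(0),cv2.minAreaRect((q[mm][:,:2]*1000).astype('f4')))
E
```

```text
top low max z [0.00301383 0.09893196 0.11064254 0.11349787]
top tall max z [0.00448336 0.14220167 0.14451165 0.14626434]
top bar [438 198] [454 229] 0.10839976352542925 ((492.2881164550781, -248.47470092773438), (16.320772171020508, 51.62294387817383), 73.6474838256836)
top tray [117 175] [185 263]
0.02 ((494.6571044921875, 255.54208374023438), (150.02745056152344, 111.71888732910156), 9.08785629272461)
0.0 ((497.09283447265625, 261.8580322265625), (153.6984100341797, 114.45255279541016), 9.087873458862305)
depth rim [0.49553432 0.25943011 0.01970431] ((495.5212707519531, 257.8983154296875), (150.51229858398438, 111.16921997070312), 9.208378791809082)
scene low max z [0.00271595 0.09301932 0.10912534 0.11130867]
scene tall max z [0.00251249 0.12444142 0.14300354 0.14551756]
scene bar [168 123] [193 136] 0.10578243672885618 ((500.64239501953125, -242.49903869628906), (29.84168815612793, 52.279876708984375), 72.92393493652344)
scene tray [348 244] [445 342]
0.02 ((503.18292236328125, 259.0213623046875), (162.42543029785156, 109.39636993408203), 9.033442497253418)
0.0 ((486.34454345703125, 254.05076599121094), (168.52682495117188, 113.50575256347656), 9.033448219299316)
depth rim [0.50494861 0.25994731 0.01870676] ((496.09619140625, 257.8699645996094), (153.38133239746094, 110.08635711669922), 9.10511589050293)
```

View pics/crop0.png

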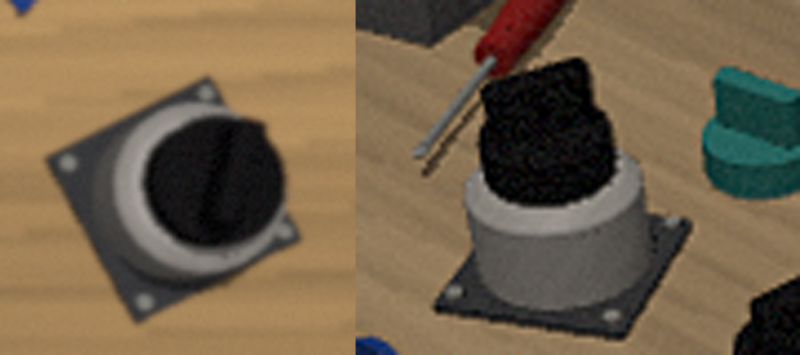

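Confirmed: the crops show a squat aluminium body with a black cap. Its bar top is at 0.108–0.111 m (0.109 expected) and the other canister's is at 0.144 m, so this is the low one. The bar is about 52 x 16 mm, centred near (0.492, -0.248), long axis at -16.4°. The tray is 150 x 111 mm, centred near (0.4955, 0.258), yaw about 9°. I'll move above the cap.

Request:
send_rows([
  [[-0.0287, 0, -0.0162], 0, 0],
  [[-0.0287, 0, -0.0162], 0, 0],
  [[-0.0287, 0, -0.0162], 0, 0],
  [[-0.0287, 0, -0.0162], 0, 0],
  [[-0.0287, 0, -0.0162], 0, 0],
  [[-0.0287, 0, -0.0162], 0, 0],
  [[-0.0287, 0, -0.0162], 0, 0],
  [[-0.0287, 0, -0.0162], 0, 0],
  [[-0.0287, 0, -0.0162], 0, 0],
  [[-0.0287, 0, -0.0162], 0, 0],
  [[-0.0287, 0, -0.0162], 0, 0],
  [[-0.0287, 0, -0.0162], 0, 0],
  [[0, 0, 0], 0.09, 0],
  [[0, 0, 0], 0.09, 0],
  [[0, 0, 0], 0.09, 0],
  [[0, 0, 0], 0.09, 0],
  [[0, 0, 0], 0.09, 0],
  [[0, 0, 0], 0.09, 0],
  [[0, 0, 0], 0.09, 0],
  [[0, 0, 0], 0.085, 0],
])

```text
t: 2.1
tcp_pos: [0.492, -0.2482, 0.2308]
tool_rot: [[-0.958, -0.001, -0.286], [0.286, 0.001, -0.958], [0.001, -1.0, -0.0]]
wrist_force: [1.0, 0.0, -0.5]
grip_width: 0.0854
```

```bash
python3 - <<'E'
from station import *
from h import *
s=state();print(s['t'],s['qpos'],s['tcp_pos'],s['tool_rot'])
d=get_image('wrist');pickle.dump(d,open('w1.pkl','wb'));cv2.imwrite('pics/w1.png',d['image'][:,:,::-1])
w=pts(d);print(d['origin'],d['orientation'])
m=(w[...,2]>0.103)&(w[...,2]<0.115)&(np.hypot(w[...,0]-.492,w[...,1]+.248)<.05)
m=m.astype('u1');print(m.sum(),w[m>0].mean(0))
c,_=cv2.findContours(m,cv2.RETR_EXTERNAL,cv2.CHAIN_APPROX_NONE);k=max(c,key=cv2.contourArea)
P=np.array([cast(d,*p[0],.109)[:2] for p in k]);print(k[:,0].min(0),k[:,0].max(0),cv2.minAreaRect((P*1000).astype('f4')))
E
```

```text
2.1 [-3.49731586e+01  2.59129209e+00  9.85909712e+01  4.13754608e-04
  7.88759909e+01  7.16302833e+01] [ 0.49197411 -0.2482163   0.23075826] [[-9.58304613e-01 -8.29065340e-04 -2.85747410e-01]
 [ 2.85746991e-01  5.88586385e-04 -9.58304915e-01]
 [ 9.62684425e-04 -9.99999483e-01 -3.27142121e-04]]
[ 0.56400115 -0.26984136  0.37225639] [[-0.286323    0.91517178  0.28368954]
 [-0.95813088 -0.27283886 -0.08685721]
 [-0.00208773 -0.29668093  0.95497438]]
896 [ 0.4943878  -0.25115839  0.10754758]
[279 177] [294 233] ((494.3104248046875, -251.19757080078125), (12.913471221923828, 48.73115158081055), 73.40515899658203)
```

View pics/w1.png

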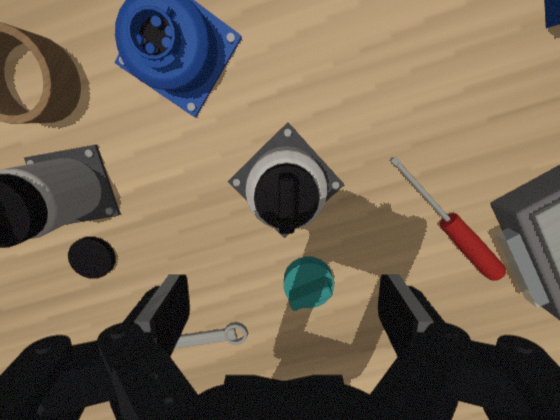

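Wrist view: the cap bar is at pixels (279–294, 177–233) and measures about 13.8 x 49.6 mm, matching 14 x 50. It puts the centre at (0.494, -0.251), 2–3 mm from the top view. The jaws are aligned across the bar, so I descend and close.

Request:
send_rows([
  [[-0.0026, 0.02, 0.0016], 0, 0],
  [[0, 0.02, 0], 0, 0],
  [[0, 0.02, 0], 0, 0],
  [[0, 0.02, 0], 0, 0],
  [[0, 0.02, 0], 0, 0],
  [[0, 0.016, 0], 0, 0],
  [[0, 0.016, 0], 0, 0],
  [[0, 0.008, 0], 0, 0],
  [[0, 0.008, 0], 0, 0],
  [[0, 0, 0], 0, 100],
  [[0, 0, 0], 0, 160],
  [[0, 0, 0], 0, 255],
  [[0, 0, 0], 0, 255],
  [[0, 0, 0], 0, 255],
  [[0, 0, 0], 0, 255],
  [[0, 0, 0], 0, 255],
  [[0, 0, 0], 0, 255],
])

```text
t: 3.85
tcp_pos: [0.4948, -0.251, 0.0841]
tool_rot: [[-0.959, 0.001, -0.282], [0.282, -0.001, -0.959], [-0.001, -1.0, 0.0]]
wrist_force: [-0.3, 0.6, 5.3]
grip_width: 0.013
```

```bash
python3 - <<'E'
from station import *
from h import *
s=state();print(s['t'],s['qpos'],s['tcp_pos'],s['tool_rot'],s['grip_width'],s['wrist_force'])
for n in('wrist','scene'):
    d=get_image(n);cv2.imwrite(f'pics/{n}2.png',d['image'][:,:,::-1])
E
python3 -c "
import cv2;a=cv2.imread('pics/scene2.png')[60:220,90:300];b=cv2.imread('pics/wrist2.png');cv2.imwrite('pics/c2.png',cv2.resize(__import__('numpy').hstack([cv2.resize(a,(551,420)),b]),(800,302)))"
```

```text
3.85 [-3.50458783e+01  1.19055802e+01  1.05160232e+02  3.64514555e-03
  6.28541952e+01  7.13537788e+01] [ 0.49481618 -0.25103499  0.084074  ] [[-9.59306692e-01  1.17551357e-03 -2.82363754e-01]
 [ 2.82363017e-01 -7.55357770e-04 -9.59307331e-01]
 [-1.34096445e-03 -9.99999024e-01  3.92698203e-04]] 0.012979625682010115 [-0.3427071   0.63965538  5.28648636]
```

View pics/c2.png

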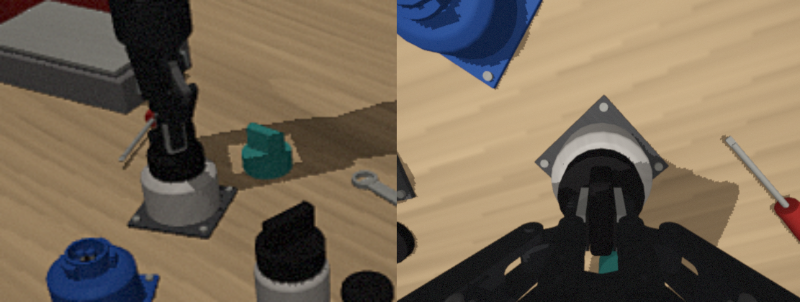

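Gripped: opening 13 mm on the 14 mm bar, and both views show the fingers on the black bar, clear of the other things. Next I turn it anticlockwise 1.38 rad.

Request:
send_rows([
  [[0, -0.001, 0], -0.04, 255],
  [[0, 0, 0], -0.08, 255],
  [[0, 0, 0], -0.08, 255],
  [[0, 0, 0], -0.08, 255],
  [[0, 0, 0], -0.08, 255],
  [[0, 0, 0], -0.08, 255],
  [[0, 0, 0], -0.08, 255],
  [[0, 0, 0], -0.08, 255],
  [[0, 0, 0], -0.08, 255],
  [[0, 0, 0], -0.08, 255],
  [[0, 0, 0], -0.08, 255],
  [[0, 0, 0], -0.08, 255],
  [[0, 0, 0], -0.08, 255],
  [[0, 0, 0], -0.08, 255],
  [[0, 0, 0], -0.08, 255],
  [[0, 0, 0], -0.08, 255],
  [[0, 0, 0], -0.08, 255],
  [[0, 0, 0], -0.06, 255],
  [[0, 0, 0], 0, 255],
  [[0, 0, 0], 0, 255],
])

```text
t: 5.95
tcp_pos: [0.4942, -0.2506, 0.0841]
tool_rot: [[-0.461, -0.0, 0.888], [-0.888, 0.0, -0.461], [-0.0, -1.0, -0.0]]
wrist_force: [0.1, -0.5, 1.0]
grip_width: 0.0126
```

```bash
python3 - <<'E'
from station import *
from h import *
s=state();R=s['tool_rot'];print(s['t'],s['qpos'],s['tcp_pos'],np.degrees(np.arctan2(R[1,2],R[0,2])),s['grip_width'],s['wrist_force'],s['torque'])
d=get_image('wrist');cv2.imwrite('pics/wrist3.png',d['image'][:,:,::-1])
E
```

```text
5.95 [-3.50459280e+01  1.18790031e+01  1.05190812e+02  1.98289829e-03
  6.29494950e+01 -7.62205083e+00] [ 0.49416736 -0.25059101  0.08408063] -27.424778562048022 0.012641002378487877 [ 0.11484392 -0.46271597  1.02131206] [ 0.02797167 -0.07569603  0.01848488]
```

View pics/wrist3.png

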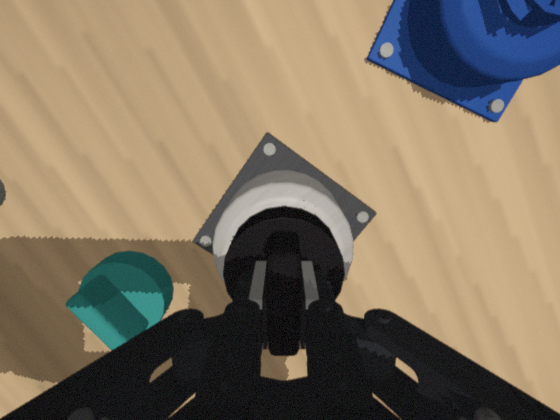

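The tool turned 79° (1.38 rad) and the bar stayed aligned between the pads at (265–300, 235–350). I'll lift straight up, slowly at first.

Request:
send_rows([
  [[0, -0.004, 0], 0, 255],
  [[0, -0.006, 0], 0, 255],
  [[0, -0.01, 0], 0, 255],
  [[0, -0.01, 0], 0, 255],
  [[0, -0.015, 0], 0, 255],
  [[0, -0.015, 0], 0, 255],
  [[0, -0.02, 0], 0, 255],
  [[0, -0.02, 0], 0, 255],
  [[0, -0.02, 0], 0, 255],
  [[0, -0.02, 0], 0, 255],
  [[0, -0.02, 0], 0, 255],
  [[0, 0, 0], 0, 255],
  [[0, 0, 0], 0, 255],
])

```text
t: 7.3
tcp_pos: [0.4945, -0.2508, 0.2451]
tool_rot: [[-0.459, 0.001, 0.888], [-0.888, -0.001, -0.459], [0.0, -1.0, 0.002]]
wrist_force: [-0.1, -0.6, -2.1]
grip_width: 0.0126
```

```bash
python3 - <<'E'
from station import *
from h import *
s=state();R=s['tool_rot'];print(s['t'],s['tcp_pos'],R,s['grip_width'],s['wrist_force'])
a=get_image('wrist')['image'];d=get_image('scene');b=d['image'];d2=get_image('top');pickle.dump(d,open('s4.pkl','wb'));pickle.dump(d2,open('t4.pkl','wb'))
cv2.imwrite('pics/l4.png',cv2.resize(np.hstack([a,b]),(800,300))[:,:,::-1])
# tray again, inner displacement target
C=np.array([.4955,.258]);dl=C-s['tcp_pos'][:2];print('delta',dl,'tool x,z',R[:2,0]@dl,R[:2,2]@dl)
w=pts(d2);m=(w[...,2]>.12);m&=(np.hypot(w[...,0]-.51,w[...,1]+.04)<.06);print('tall',np.nanmean(w[m],0),np.nanmax(w[m][:,2]) if m.any() else 0)
E
```

```text
7.3 [ 0.49449333 -0.25081397  0.2450749 ] [[-4.59102766e-01  1.32057673e-03  8.88382185e-01]
 [-8.88383137e-01 -9.37986885e-04 -4.59101864e-01]
 [ 2.27011599e-04 -9.99998688e-01  1.60381047e-03]] 0.012619282029268283 [-0.05145976 -0.59089396 -2.05503641]
delta [0.00100667 0.50881397] tool x,z -0.4524839135973342 -0.2327031364194907
tall [ 0.54739876 -0.01215107  0.14191501] 0.14662858246694066
```

View pics/l4.png

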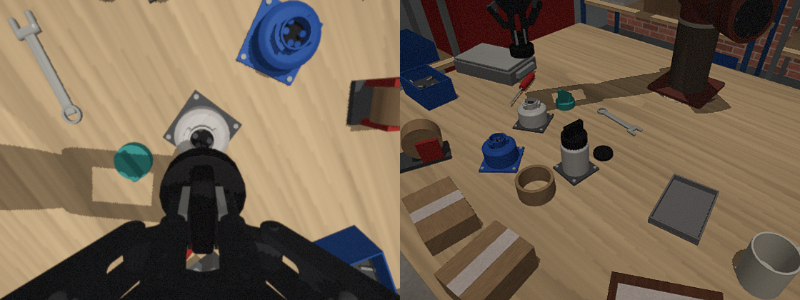

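The cap is off: wrist view shows the open neck at (200,135) and the cap between the fingers, and the scene view agrees. The rim is at about 0.218 m, well clear of the tall canister's top at 0.146 m. I'll carry it across to the tray.

Request:
send_rows([
  [[-0.0133, 0, -0.0068], 0, 255],
  [[-0.0266, 0, -0.0137], 0, 255],
  [[-0.0266, 0, -0.0137], 0, 255],
  [[-0.0266, 0, -0.0137], 0, 255],
  [[-0.0266, 0, -0.0137], 0, 255],
  [[-0.0266, 0, -0.0137], 0, 255],
  [[-0.0266, 0, -0.0137], 0, 255],
  [[-0.0266, 0, -0.0137], 0, 255],
  [[-0.0266, 0, -0.0137], 0, 255],
  [[-0.0266, 0, -0.0137], 0, 255],
  [[-0.0266, 0, -0.0137], 0, 255],
  [[-0.0266, 0, -0.0137], 0, 255],
  [[-0.0266, 0, -0.0137], 0, 255],
  [[-0.0266, 0, -0.0137], 0, 255],
  [[-0.0266, 0, -0.0137], 0, 255],
  [[-0.0266, 0, -0.0137], 0, 255],
  [[-0.0266, 0, -0.0137], 0, 255],
  [[-0.0133, 0, -0.0068], 0, 255],
  [[0, 0, 0], 0, 255],
  [[0, 0, 0], 0, 255],
])

```text
t: 9.45
tcp_pos: [0.4945, 0.2577, 0.2438]
tool_rot: [[-0.458, -0.001, 0.889], [-0.889, -0.001, -0.458], [0.001, -1.0, -0.0]]
wrist_force: [-0.1, 0.3, -0.8]
grip_width: 0.0126
```

```bash
python3 - <<'E'
from station import *
from h import *
s=state();R=s['tool_rot'];print(s['t'],s['qpos'],s['tcp_pos'],R[:,1],s['grip_width'],s['wrist_force'])
D=get_image('wrist');a=D['image'];d=get_image('scene');b=d['image']
cv2.imwrite('pics/l5.png',cv2.resize(np.hstack([a,b]),(800,300))[:,:,::-1])
w=pts(d)
# cap underside: black pixels near tcp, low z
m=(np.hypot(w[...,0]-s['tcp_pos'][0],w[...,1]-s['tcp_pos'][1])<.036)&(w[...,2]>.15)
print('cap low z',np.nanpercentile(w[m][:,2],[0,1,3]), 'tcp z',s['tcp_pos'][2])
for z in (w,):
    m=(w[...,2]>.014)&(w[...,2]<.03)&(abs(w[...,0]-.495)<.1)&(abs(w[...,1]-.258)<.1)
    print(cv2.minAreaRect((w[m][:,:2]*1000).astype('f4')))
E
```

```text
9.45 [ 1.94414858e+01  3.01521782e+00  9.67437284e+01 -3.29682836e-02
  8.03150512e+01  4.67271964e+01] [0.49453314 0.25770696 0.24375176] [-1.02904249e-03 -9.64721413e-04 -9.99999005e-01] 0.012640782488465212 [-0.11814752  0.34572844 -0.79046529]
cap low z [0.21647317 0.21946539 0.22332948] tcp z 0.24375175655480466
((496.86846923828125, 257.923828125), (152.65879821777344, 110.23667907714844), 9.114753723144531)
```

View pics/l5.png

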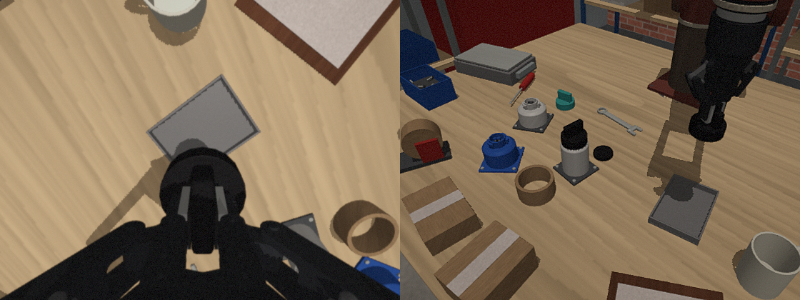

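Over the tray: scene view shows the cap at (708,128) with its shadow in the tray, and the cap's lowest point is 27 mm below the TCP, as expected. The TCP is 2 mm from the tray's centre. I'll lower it.

Request:
send_rows([
  [[0, 0.011, 0], 0, 255],
  [[0, 0.022, 0], 0, 255],
  [[0, 0.022, 0], 0, 255],
  [[0, 0.022, 0], 0, 255],
  [[0, 0.022, 0], 0, 255],
  [[0, 0.022, 0], 0, 255],
  [[0, 0.022, 0], 0, 255],
  [[0, 0.022, 0], 0, 255],
  [[0, 0.015, 0], 0, 255],
  [[0, 0.012, 0], 0, 255],
  [[0, 0.008, 0], 0, 255],
  [[0, 0.004, 0], 0, 255],
  [[0, 0.002, 0], 0, 255],
  [[0, 0.002, 0], 0, 255],
  [[0, 0.001, 0], 0, 255],
  [[0, 0.001, 0], 0, 255],
  [[0, 0, 0], 0, 255],
  [[0, 0, 0], 0, 255],
])

```text
t: 11.35
tcp_pos: [0.4952, 0.258, 0.0345]
tool_rot: [[-0.459, 0.0, 0.888], [-0.888, 0.0, -0.459], [-0.0, -1.0, 0.0]]
wrist_force: [-0.1, -0.2, -1.3]
grip_width: 0.0126
```

Request:
send_rows([
  [[0, 0.001, 0], 0, 255],
  [[0, 0.001, 0], 0, 255],
  [[0, 0.001, 0], 0, 255],
  [[0, 0, 0], 0, 255],
  [[0, 0, 0], 0, 255],
])

```text
t: 11.85
tcp_pos: [0.495, 0.2579, 0.0312]
tool_rot: [[-0.459, -0.0, 0.888], [-0.888, -0.0, -0.459], [0.0, -1.0, -0.0]]
wrist_force: [0.2, 0.6, -1.4]
grip_width: 0.0127
```

```bash
python3 - <<'E'
from station import *
from h import *
s=state();print(s['tcp_pos'],s['wrist_force'])
b=get_image('scene')['image'];cv2.imwrite('pics/l6.png',cv2.resize(b[160:370,300:500],(571,600))[:,:,::-1])
E
```

```text
[0.49504527 0.25791647 0.03124753] [ 0.18796982  0.55698399 -1.35250173]
```

View pics/l6.png

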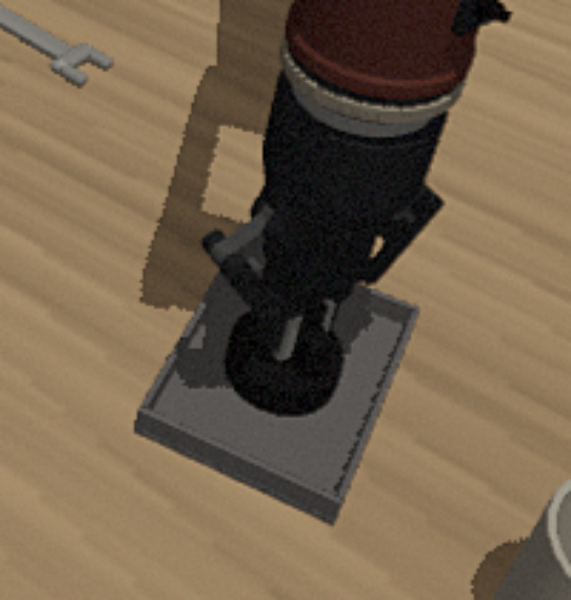

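The cap is in the middle of the tray, at (285,365) in the crop, within a millimetre of the floor. There is no contact force yet, so I'll go down in half-millimetre steps until it shows.

Request:
send_rows([
  [[0, 0.0005, 0], 0, 255],
  [[0, 0.0005, 0], 0, 255],
  [[0, 0, 0], 0, 255],
])

```text
t: 12.2
tcp_pos: [0.4951, 0.2579, 0.031]
tool_rot: [[-0.459, -0.0, 0.888], [-0.888, -0.0, -0.459], [0.0, -1.0, -0.0]]
wrist_force: [-3.8, -1.2, 5.3]
grip_width: 0.0134
```

The force went from -1.4 N to +5.3 N at 31 mm, so the cap is down. I'll release and rise.

Request:
send_rows([
  [[0, 0, 0], 0, 225],
  [[0, 0, 0], 0, 200],
  [[0, 0, 0], 0, 170],
  [[0, 0, 0], 0, 140],
  [[0, 0, 0], 0, 120],
  [[0, 0, 0], 0, 120],
  [[0, 0, 0], 0, 120],
  [[0, -0.005, 0], 0, 120],
  [[0, -0.01, 0], 0, 120],
  [[0, -0.02, 0], 0, 120],
  [[0, -0.03, 0], 0, 120],
  [[0, -0.03, 0], 0, 120],
  [[0, -0.03, 0], 0, 120],
  [[0, -0.03, 0], 0, 120],
  [[0, -0.03, 0], 0, 120],
  [[0, 0, 0], 0, 120],
  [[0, 0, 0], 0, 120],
])

```text
t: 13.9
tcp_pos: [0.4957, 0.2581, 0.2169]
tool_rot: [[-0.459, 0.003, 0.888], [-0.888, 0.001, -0.459], [-0.002, -1.0, 0.002]]
wrist_force: [-0.4, -0.4, -0.2]
grip_width: 0.0451
```

```bash
python3 - <<'E'
from station import *
from h import *
s=state();print(s['t'],s['tcp_pos'],s['wrist_force'],s['grip_width'])
D=get_image('wrist');d=get_image('scene')
a=D['image'];b=d['image']
cv2.imwrite('pics/l7.png',cv2.resize(np.hstack([a,b]),(800,300))[:,:,::-1])
for n,q in(('wrist',D),('scene',d)):
    w=pts(q);near=np.hypot(w[...,0]-.495,w[...,1]-.258)<.045
    m=near&(w[...,2]>.045)&(w[...,2]<.07);print(n,'bar',m.sum(),w[m].mean(0),np.percentile(w[m][:,2],[50,95,99]))
    if m.sum()>5: print(cv2.minAreaRect((w[m][:,:2]*1000).astype('f4')))
    m=near&(w[...,2]>.021)&(w[...,2]<.033);print('cap top',m.sum(),w[m].mean(0),np.median(w[m][:,2]))
    A=np.c_[w[m][:,:2],np.ones(m.sum())];print('tilt',np.linalg.lstsq(A,w[m][:,2],rcond=None)[0][:2])
    m=(w[...,2]>.014)&(w[...,2]<.021)&(abs(w[...,0]-.495)<.1)&(abs(w[...,1]-.258)<.1)
    print('tray',cv2.minAreaRect((w[m][:,:2]*1000).astype('f4')))
E
```

```text
13.9 [0.49565081 0.25814888 0.21691574] [-0.41042845 -0.37520571 -0.21990121] 0.04508466042767462
wrist bar 729 [0.4954202  0.25945192 0.05420973] [0.05451464 0.05582851 0.05616512]
((494.9573059082031, 258.1636962890625), (48.808441162109375, 13.711203575134277), 62.39827346801758)
cap top 1890 [0.49565353 0.25979631 0.02475645] 0.02475075376826713
tilt [0.00043743 0.0041549 ]
tray ((495.34991455078125, 258.408935546875), (150.24774169921875, 110.1812744140625), 8.9199857711792)
scene bar 343 [0.49928937 0.25906021 0.05345119] [0.05488291 0.05683264 0.05769159]
((496.373291015625, 257.48541259765625), (49.60139846801758, 14.538145065307617), 62.44728088378906)
cap top 641 [0.50695008 0.25855228 0.02611059] 0.025902319587945977
tilt [-0.02962542 -0.00534618]
tray ((496.6695556640625, 257.9812316894531), (152.79920959472656, 110.08063507080078), 9.081099510192871)
```

View pics/l7.png

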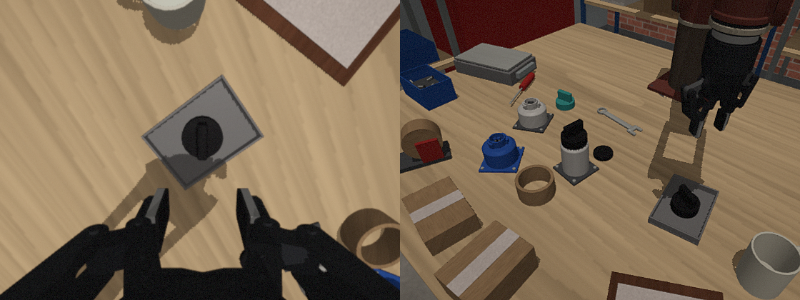

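The cap stands flat in the tray, at wrist pixel (202,138) and scene pixel (685,205). Its bar top is at 55–56 mm (56 expected), tilt is under 2°, and it is within 1 mm of the tray's centre. The gripper is clear, so I'm handing in.

```bash
python3 -c "
from station import *
print(sign_off())"
```

```text
the job is handed in; nothing more can be done
None
```

The low canister is open and its cap is standing right way up in the grey tray. I turned the cap 1.38 rad anticlockwise, lifted it straight up, and carried it about 70 mm above the tall canister. I let go only once the force reading showed it was down. The job was handed in at about 14 s of the 45 s allowed; it reports no verdict.

**Last checks:**
- **Cap:** it is within about 1 mm of the tray's centre, with its bar top at 55–56 mm (56 expected). Tilt is at most 2°, by the scene camera, which sees the cap only partly; the wrist view gives 0.2°.
- **Tray:** it is flat and has not moved.
- **Gripper:** it is clear, with about zero force. The tall canister was not touched.

**Disagreements:** the top and wrist cameras put the cap 2–3 mm apart before the grasp, so I used a point near the wrist reading. The gripper read about 13 mm on the 14 mm bar. None of the final checks failed.

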